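Open the paddle-latched specimen cabinet

TASK

Open the small white specimen cabinet: lift the paddle handle on its door gently until you feel it come up against its stop, keep it up and swing the door wide open, to about a right angle or more. Never force the latch: do not push the paddle hard against its stop or tug at the door before the pawl is clear. Leave the vial, the bottle and the puck beside the cabinet where they stand.

Things in the scene. Friction and masses are not known exactly. Their poses are not given: they have to be found in the camera images.
- cabinet: White metal cabinet, fixed to the table, 160 mm wide, 115 mm deep, 185 mm high. Origin: under the middle of its front plane, on the table. x points from the front plane back into the cabinet, y to the left as one faces the door, z up; its yaw varies.
- paddle_grip (a point): Middle of the steel cross bar at the paddle's free end, to be gripped: 12 mm thick, 40 mm long along cabinet y, ball-shaped ends, 48 mm from the pin; blade 24 mm wide, 7 mm thick. At rest the paddle points at the robot, 0.30 rad below level, this point at x -70, y +36, z 126 mm in the cabinet frame. Its spring resists lifting with 2 to 4 N here; rubbing as the bar pivots in the grip adds to that.
- paddle_pin (a point): Middle of the paddle's pin, on the door 18 mm in front of its mid-plane; shut: x -24, y +36, z 140 mm in the cabinet frame, pin along cabinet y. Cheeks 20 to 25 mm either side reach 6 mm ahead of it. The pawl is clear after a lift of 0.20 to 0.68 rad, unseen and different each time; 0.12 rad further is a firm stop, felt as a rise of force. Off the latch the paddle lifts to 0.95 rad.
- door_hinge (a point): Point on the door's vertical hinge line, fixed to the cabinet: at x = -6 mm, y = -82 mm in the cabinet frame, 140 mm above the table (right edge of the door as one faces it).
- door_edge (a point): Point on the free edge of the door, in the middle of its 10 mm thickness, 164 mm from the hinge line, 140 mm above the table; moves with the door. The door panel reaches from 8 to 185 mm above the table.
- cab_door (a joint): Angle of the door in rad: 0 shut, grows as the free edge swings toward the robot and then to the robot's right; 1.57 stands square to the front; ends at 1.7. It moves easily (1 N at the edge) and stays where it is left.
- stain_vial_mid (a point): Bystander: small amber vial with black cap, 25 mm across, 48 mm high; point half-way up. To be left alone.
- drop_bottle_mid (a point): Bystander: white dropper bottle with blue cap, 33 mm across, 64 mm high; point half-way up. To be left alone.
- block_puck_mid (a point): Bystander: aluminium puck with four small blocks, 36 mm across, 22 mm high; point half-way up. To be left alone.
- strike_housing: Steel latch housing inside the cabinet behind the paddle. It carries the lip that holds the pawl (until it is clear the door gives only about 0.01 rad) and the stop that ends the lift. Force on the paddle at the grip beyond the spring's acts here 1.9 times as strong; a pull on the door acts here about equally. It must not bear more than 20 N. Origin as the cabinet's.

How it is judged:
On the way, in this order (a step that is already met when the one before it is completed fails the run):
1. the paddle is lifted while the door is still shut (z of paddle_grip in the frame of cabinet above 0.134 m and value of joint cab_door below 0.06 rad), for 0.05 s.
2. the door has come off the latch (value of joint cab_door above 0.2 rad), for 0.1 s.
At the end, for the whole second after the job is handed in: the door stands still, open by at least 1.35 rad (77 degrees) (value of joint cab_door above 1.35 rad and velocity of joint cab_door between -0.05 and 0.05 rad/s); the robot touches nothing.
It fails at once if the latch is forced: more than 20 N on the latch housing (paddle driven against its stop, or door pulled against the pawl) (contact force between strike_housing and anything else above 20 N).
It fails at once if the stain vial is moved by more than 20 mm (distance of stain_vial_mid from where it was at the start of the episode above 0.02 m).
It fails at once if the dropper bottle is moved by more than 20 mm (distance of drop_bottle_mid from where it was at the start of the episode above 0.02 m).
It fails at once if the puck is moved by more than 20 mm (distance of block_puck_mid from where it was at the start of the episode above 0.02 m).
It also fails if it takes over 70 s, if anything falls off the work surface, if the arm or the gripper's body presses on something with over 40 N, if the wrist force passes 120 N, or if a joint passes its speed limit or range.

ROBOT

A 6-joint arm with a two-finger parallel gripper is mounted at the origin on a cart in front of the work surface, level with it; the furniture and walls round the work are solid. World frame = base frame: x ahead of the robot, y to its left, z up, the work surface at z = 0. Lengths are in m, angles in rad, forces in N, time in s.
With the tool pointing down it reaches from about 0.35 to 0.975 m from the base axis. Payload 4.9 kg.
Tool frame: the origin (TCP) lies at the very end of the fingers, on their centre line; the grasp point (between the pads) lies 19 mm behind it; z points along the fingers, y is the line along which they close (so a half turn about z gives the same grasp; the last joint's range is limited). The gripper opens to 85 mm and grips with 20 to 120 N. Pads are 22 mm wide; open, the fingers measure 114 mm over their backs; the gripper's body (76 mm by 85 mm) begins 54 mm behind the grasp point. The pads swing forward as they close: fully open they stand 13 mm farther back than shut.
Start: joints at [1.042, 0.053, 1.613, -0, 1.476, -0.119], TCP at [0.249, 0.573, 0.231] pointing down, gripper open.
Joint ranges: [-3.01, 3.01], [-1.01, 2.22], [0.06, 2.58], [-1.02, 4.17], [0.09, 2.62], [-3.14, 3.14]. Speed limits (rad/s): [2.57, 2.57, 3.14, 3.14, 3.14, 3.14].

INTERFACE

Orientations are given as a unit quaternion [w, x, y, z].
In Python, from plant import state, optics, ticket, nets gives the robot as it stands. The module is installed in compiled form; this text tells all that it offers.
- The arm moves only by the shell command python3 -m inch 'ROWS' [OPENING]. ROWS is JSON, a list of rows, each an object of numbers: "dx", "dy", "dz": the shift along the tool's x, y, z as a fraction of full scale; "rx", "ry", "rz": the turn, a rotation vector about the tool's x, y, z as a fraction of full scale. In form: [{"dx": .., "dy": .., "dz": .., "rx": .., "ry": .., "rz": ..}, ...]. A call has 1 to 5 rows; each row is the pose to reach, as a shift and turn from the pose commanded when the call began, along the tool's axes at that moment; what a row does not reach only later rows make up. Full scale, the value 1, is 0.8 m for a shift and 1.5 rad for a turn. A row lasts 1/10 s, in which the tool goes at most 50 mm and 8.59 degrees, less where a joint would pass 70% of its speed; a pose out of reach is approached as far as the arm can. A call with a number of a shift or a turn outside -1 to 1 is refused whole. A call with a gripper value outside its range is refused whole. OPENING is the opening, from -1 (shut) to 1 (fully open), set as the call begins (- or left out, the last holds). The fingers move at their own pace and stop on an object; the grip force is fixed at half the most. Time passes only in rows, so rows that repeat a pose let the fingers close. It gives the time, the measured TCP pose, the force, the opening and the grip force at its end, in the units of the state.
- state(): the state, without advancing time (a new reading comes with each control period).
- optics.grab_frame(name): name is "scene" or "top"; returns the picture (480x640x3 uint8, red, green, blue); there is no depth.
- optics.camera_info(name): a dict with "fx", "fy", "cx", "cy" (pixels), "k1" (the pictures are not rectified: a ray, as slopes to the right and down, at radius r is drawn at 1 + k1 r^2 times it, then the intrinsics apply), "R" (3x3) and "t" (3): a world point X has camera coordinates R X + t. Camera axes: x right, y down, z forward; pixel columns grow to the right and rows downward; lengths in m; the calibration is good to about 2 mm. A picture is of the moment at which its call begins. camera_info takes no time and is no camera call.
- ticket.job_done(): hands the job in; it is judged then, once.
Trained networks look in the newest picture that a camera, given by its name, has taken for a name from the list of things; names that differ only in an ending like _2 or _b are one class to them, and where a whole thing is asked for, a point or a joint stands for the part that bears it (a point fixed in the world has none). Each returns a list of dicts, best first, with "confidence" (0 to 1); they miss things now and then, are a little off and sometimes report something else, mostly with a low value. They report only what shows in the picture. A call takes as long as a camera call.
- nets.boxes_of(camera, name): "bbox" ([centre column, centre row, width, height] in pixels, round what is visible of it).
- nets.outline_of(camera, name): "pixels" (480x640 bool, what is visible of it) and "bbox" ([centre column, centre row, width, height] in pixels, round what is visible of it).
The state is a dict: "time": time; "joint_pos": joint angles; "joint_vel": joint speeds; "joint_efforts": joint torques, N m; "tool_pos": TCP position; "tool_rot": TCP orientation; "contact_force": force on the tool from outside, world axes, zero at the start; "ft_torque": the same for the moment, N m; "gripper_width": opening from 0.0 (shut) to 1.0 (fully open); "grasp_force": force on a finger pad.
Only numpy, scipy, OpenCV 4.12 (cv2) and the standard library are available. Lean on these libraries where they do the work, as an engineer would, in place of code of your own. Each camera call takes 0.05 s, during which the arm holds its last target. There are 200 camera calls.

## Working session

There is one attempt and no reset: what is moved stays moved. The work goes in short steps, Python scripts to look and compute and a shell command to move; the robot and the scene stay as the last step left them, time stands still between calls to the robot, and variables do not carry over. Pictures are saved under pics/ and viewed, at most 10 in all, crops included, and the job is handed in when it is done.

```bash
mkdir -p pics
python3 - <<'E'
from plant import state, optics, nets
import cv2,numpy as np
s=state();print({k:np.round(v,3).tolist() for k,v in s.items()})
for c in("scene","top"):
    im=optics.grab_frame(c);cv2.imwrite(f"pics/{c}0.png",im[:,:,::-1])
    i=optics.camera_info(c);print(c,{k:np.round(v,4).tolist() for k,v in i.items()})
    for n in("cabinet","paddle_grip","door_edge","stain_vial_mid","drop_bottle_mid","block_puck_mid"):
        print(n,[(np.round(d["bbox"],1).tolist(),round(d["confidence"],2)) for d in nets.boxes_of(c,n)[:2]])
E
```

```text
{'time': 0.0, 'joint_pos': [1.042, 0.053, 1.614, 0.0, 1.476, -0.119], 'joint_vel': [-0.001, -0.001, 0.0, -0.001, 0.002, -0.001], 'joint_efforts': [0.0, -39.37, -37.017, -0.0, 0.007, 0.0], 'tool_pos': [0.249, 0.573, 0.23], 'tool_rot': [-0.0, 0.203, 0.979, -0.001], 'contact_force': [-0.246, 0.297, -0.029], 'ft_torque': [0.023, -0.051, -0.014], 'grasp_force': 0.0, 'gripper_width': 0.996}
scene {'fx': 613.1197, 'fy': 613.1197, 'cx': 314.2868, 'cy': 229.3651, 'k1': -0.0631, 'R': [[0.7084, -0.7058, -0.0049], [-0.4164, -0.4124, -0.8102], [0.5698, 0.576, -0.5861]], 't': [-0.4628, 0.2416, 0.9269]}
cabinet [([412.3, 254.6, 146.6, 151.3], 0.96)]
paddle_grip [([356.4, 236.7, 36.5, 28.0], 0.97)]
door_edge [([378.7, 260.4, 81.0, 135.9], 0.91)]
stain_vial_mid [([236.6, 259.4, 10.3, 29.7], 0.72)]
drop_bottle_mid [([276.8, 255.2, 23.5, 34.8], 0.62)]
block_puck_mid [([261.9, 231.6, 19.8, 16.1], 0.68)]
top {'fx': 570.5064, 'fy': 570.5064, 'cx': 319.7891, 'cy': 241.086, 'k1': -0.1773, 'R': [[0.0029, -0.9999, 0.0138], [-0.9906, -0.0048, -0.1368], [0.1369, -0.0133, -0.9905]], 't': [-0.1566, 0.5044, 0.9107]}
cabinet [([420.0, 174.4, 138.7, 132.0], 0.92), ([402.6, 210.1, 107.5, 68.9], 0.58)]
paddle_grip [([372.1, 220.7, 35.5, 42.6], 0.67)]
door_edge [([403.5, 208.6, 110.3, 67.3], 0.85)]
stain_vial_mid [([238.4, 288.4, 19.1, 17.6], 0.6)]
drop_bottle_mid [([268.3, 258.4, 23.4, 19.3], 0.85)]
block_puck_mid [([212.8, 231.2, 20.1, 23.3], 0.66)]
```

View pics/scene0.png

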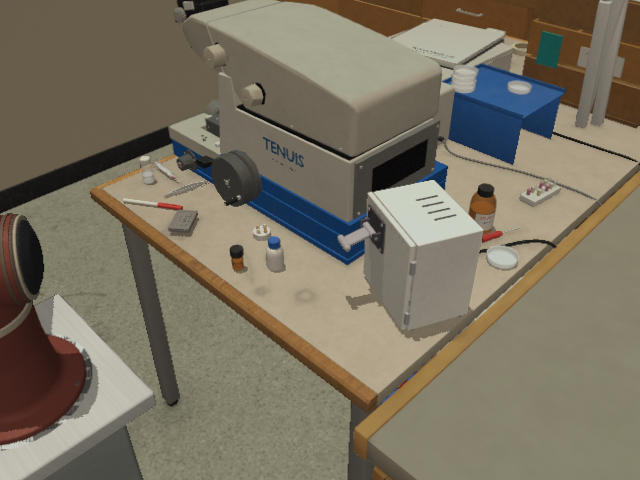

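View pics/top0.png

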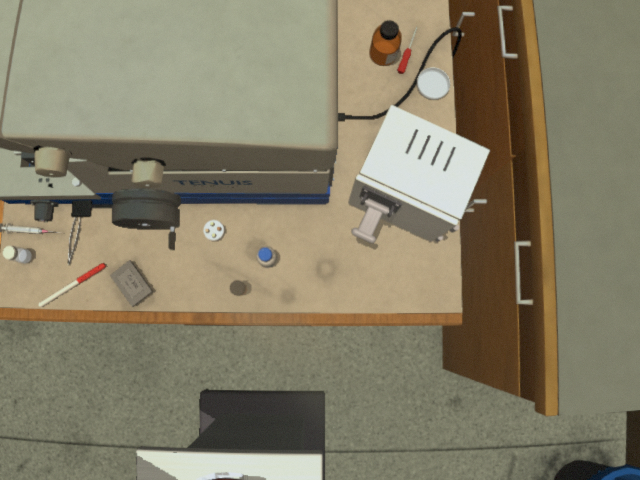

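The scene shows the cabinet at about (412,255) with its paddle bar near (345,240). The top view shows the roof corners at about (392,107) and (489,152), and the bar near (366,237). The bystanders stand to the left of the cabinet, clear of it. I'll zoom in to get exact corners.

Run:
```python
import cv2,numpy as np
a=cv2.imread("pics/top0.png")[90:250,340:500];b=cv2.imread("pics/scene0.png")[170:330,325:485]
f=lambda i:cv2.resize(i,(400,400),interpolation=cv2.INTER_CUBIC)
cv2.imwrite("pics/crop0.png",np.hstack([f(a),f(b)]))
```

```text
(no output)
```

View pics/crop0.png

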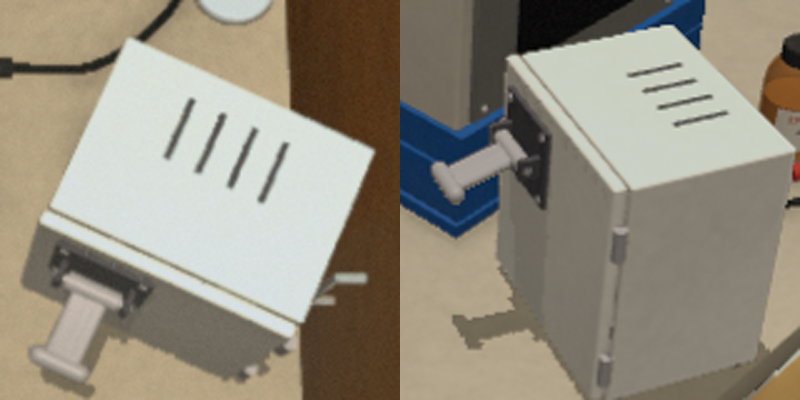

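The crops show the roof corners, the top corners of the door front and the bar ends clearly in both views. I'll fit the cabinet pose to these points.

```bash
cat > h.py <<'E'
import numpy as np,pickle
from plant import state,optics,nets
from scipy.optimize import least_squares
from scipy.spatial.transform import Rotation as Ro
def proj(c,X):
    i=optics.camera_info(c);p=np.atleast_2d(X)@np.array(i["R"]).T+np.array(i["t"]);s=p[:,:2]/p[:,2:]
    s=s*(1+i["k1"]*(s**2).sum(1,keepdims=True));return s*[i["fx"],i["fy"]]+[i["cx"],i["cy"]]
def cab(q,P):
    P=np.atleast_2d(np.array(P,float))/1000;c,s=np.cos(q[2]),np.sin(q[2])
    return P@np.array([[c,-s,0],[s,c,0],[0,0,1]]).T+[q[0],q[1],0]
E
python3 - <<'E'
from h import *
P=[[115,80,185],[115,-80,185],[-11,82,185],[-11,-82,185],[-70,36,126]]
T=np.array([[391.6,105.2],[489.6,150.4],[357.2,177.2],[458,224.8],[364.4,236.4]])-.3
S=np.array([[435.4,180.8],[482.6,230.4],[368.2,194],[411.8,246.8],[343.8,243.2]])-.3
r=lambda q:np.r_[(proj("top",cab(q,P))-T).ravel(),(proj("scene",cab(q,P))-S).ravel()]
f=least_squares(r,[.7,-.25,-.3],loss="soft_l1");q=f.x;print(q);print(r(q).reshape(-1,2).round(1))
np.save("q.npy",q)
for n,p in dict(grip=[-70,36,126],pin=[-24,36,140],hinge=[-6,-82,140]).items():print(n,cab(q,p).round(4))
# bystanders from top by plane z, cross-check
def ray(c,u,z):
    return least_squares(lambda w:(proj(c,[w[0],w[1],z])-u).ravel(),[.5,0]).x
for n,t,s,z in(("vial",(238.4,288.4),(236.6,259.4),.035),("bottle",(268.3,258.4),(276.8,255.2),.04),("puck",(212.8,231.2),(261.9,231.6),.011)):
    print(n,ray("top",t,z).round(3),ray("scene",s,z-.01 if n!="puck" else z).round(3))
E
```

```text
[ 0.55046197 -0.2824017  -0.4385905 ]
[[ 1.3 -1.4]
 [ 2.1 -0.3]
 [-1.2  1. ]
 [ 2.4  2.4]
 [-0.  -1.3]
 [-1.8 -2. ]
 [ 1.4 -0.9]
 [-1.5 -2.4]
 [-0.4  0.7]
 [-0.3 -0.8]]
grip [[ 0.5024 -0.2201  0.126 ]]
pin [[ 0.544  -0.2396  0.14  ]]
hinge [[ 0.5102 -0.3541  0.14  ]]
vial [ 0.426 -0.021] [ 0.423 -0.026]
bottle [ 0.475 -0.07 ] [ 0.481 -0.075]
puck [0.525 0.028] [0.526 0.022]
```

```bash
cat >> h.py <<'E'
q=np.load("q.npy") if __import__("os").path.exists("q.npy") else None
def door(th,L,tcp_off=-.019):
    """world TCP position and tool-y yaw for door angle th, paddle lift L, tool down"""
    p=np.array([-24-48*np.cos(L-.3)+6,36+82,0]);c,s=np.cos(th),np.sin(th)
    P=[c*p[0]-s*p[1]-6,s*p[0]+c*p[1]-82,140+48*np.sin(L-.3)]
    return cab(q,P)[0]+[0,0,tcp_off],q[2]+th-np.pi/2
def go(pos,psi,show=True):
    s=state();w,*v=s["tool_rot"];R=Ro.from_quat([*v,w])
    y=np.array([np.cos(psi),np.sin(psi),0]);z=np.array([0,0,-1.]);T=Ro.from_matrix(np.c_[np.cross(y,z),y,z])
    d=R.inv().apply(pos-np.array(s["tool_pos"]))/.8;r=(R.inv()*T).as_rotvec()/1.5
    print("t",round(s["time"],2),"pos",np.round(s["tool_pos"],4),"d",d.round(4),"r",r.round(4),"F",np.round(s["contact_force"],1),"w",round(s["gripper_width"],3),"gf",round(s["grasp_force"],1),"j",np.round(s["joint_pos"],2))
    return d,r
E
python3 - <<'E'
from h import *
p,psi=door(0,0);print(p,psi)
go(np.array([.37,.17,.25]),psi+1.6)
E
```

```text
[ 0.50250553 -0.22014368  0.10681503] -2.009386826826471
t 0.7 pos [0.249  0.5732 0.2314] d [-0.3395 -0.4021 -0.0233] r [1.0000e-04 0.0000e+00 1.0469e+00] F [-0.2  0.1 -0.2] w 0.996 gf 0.0 j [ 1.04  0.05  1.61 -0.    1.48 -0.12]
```

```bash
R='{"dx":-0.34,"dy":-0.40,"dz":-0.023,"rz":1.0}'
python3 -m inch '[{"dx":-0.34,"dy":-0.40,"dz":-0.023,"rz":1.0},{"dx":-0.34,"dy":-0.40,"dz":-0.023,"rz":1.0},{"dx":-0.34,"dy":-0.40,"dz":-0.023,"rz":1.0},{"dx":-0.34,"dy":-0.40,"dz":-0.023,"rz":1.0},{"dx":-0.34,"dy":-0.40,"dz":-0.023,"rz":1.0}]' 1
python3 -c "
from h import *
p,psi=door(0,0);go(np.array([.45,-.1,.25]),psi+.8)"
```

```text
t 0.7 pos [0.249  0.5732 0.2314] d [-0.5657 -0.6718 -0.0233] r [ 1.0000e-04 -0.0000e+00  1.5803e+00] F [-0.2  0.1 -0.2] w 0.996 gf 0.0 j [ 1.04  0.05  1.61 -0.    1.48 -0.12]validation failed for argument at $[0]...
```

```bash
python3 -m inch '[{"dx":-0.34,"dy":-0.40,"dz":-0.023,"rx":0,"ry":0,"rz":1.0},{"dx":-0.34,"dy":-0.40,"dz":-0.023,"rx":0,"ry":0,"rz":1.0},{"dx":-0.34,"dy":-0.40,"dz":-0.023,"rx":0,"ry":0,"rz":1.0},{"dx":-0.34,"dy":-0.40,"dz":-0.023,"rx":0,"ry":0,"rz":1.0},{"dx":-0.34,"dy":-0.40,"dz":-0.023,"rx":0,"ry":0,"rz":1.0}]' 1;echo
python3 -c "
from h import *
p,psi=door(0,0);go(np.array([.41,.03,.25]),psi+1)"
```

```text
time: 1.2
tool_pos: [0.3217, 0.3325, 0.2425]
tool_rot: [0.0, 0.55, 0.835, 0.0]
contact_force: [0.9, -0.6, -0.7]
gripper_width: 1.0
grasp_force: 0.0

t 1.2 pos [0.3217 0.3325 0.2425] d [-0.391  -0.0478 -0.0094] r [ 5.000e-04 -4.000e-04  9.433e-01] F [ 0.9 -0.6 -0.7] w 1.0 gf 0.0 j [ 0.64 -0.36  1.96 -0.    1.54  0.24]
```

```bash
python3 -m inch '[{"dx":-0.39,"dy":-0.05,"dz":-0.01,"rx":0,"ry":0,"rz":0.9},{"dx":-0.39,"dy":-0.05,"dz":-0.01,"rx":0,"ry":0,"rz":0.9},{"dx":-0.39,"dy":-0.05,"dz":-0.01,"rx":0,"ry":0,"rz":0.9},{"dx":-0.39,"dy":-0.05,"dz":-0.01,"rx":0,"ry":0,"rz":0.9},{"dx":-0.39,"dy":-0.05,"dz":-0.01,"rx":0,"ry":0,"rz":0.9}]';echo
python3 -c "
from h import *
p,psi=door(0,0);go(np.array([.46,-.2,.25]),psi+.2)"
```

```text
time: 1.7
tool_pos: [0.3916, 0.0924, 0.2491]
tool_rot: [0.0, 0.818, 0.575, 0.001]
contact_force: [0.8, 0.1, 0.5]
gripper_width: 1.002
grasp_force: 0.0

t 1.7 pos [0.3916 0.0924 0.2491] d [-0.3151  0.204  -0.001 ] r [ 5.000e-04 -1.200e-03  9.764e-01] F [0.8 0.1 0.5] w 1.002 gf 0.0 j [ 0.05 -0.54  2.07  0.    1.6   0.39]
```

```bash
python3 -m inch '[{"dx":-0.31,"dy":0.2,"dz":0,"rx":0,"ry":0,"rz":0.98},{"dx":-0.31,"dy":0.2,"dz":0,"rx":0,"ry":0,"rz":0.98},{"dx":-0.31,"dy":0.2,"dz":0,"rx":0,"ry":0,"rz":0.98},{"dx":-0.31,"dy":0.2,"dz":0,"rx":0,"ry":0,"rz":0.98},{"dx":-0.31,"dy":0.2,"dz":0,"rx":0,"ry":0,"rz":0.98}]';echo
python3 -c "
from h import *
p,psi=door(0,0);go(p+[0,0,.145],psi)"
```

```text
time: 2.2
tool_pos: [0.4495, -0.1512, 0.249]
tool_rot: [0.0, 0.972, 0.235, 0.001]
contact_force: [0.7, 1.9, -0.6]
gripper_width: 1.0
grasp_force: 0.0

t 2.2 pos [ 0.4495 -0.1512  0.249 ] d [ 0.0195  0.107  -0.0034] r [ 2.00e-04 -9.00e-04  6.09e-01] F [ 0.7  1.9 -0.6] w 1.0 gf 0.0 j [-0.48 -0.33  1.93  0.    1.54  0.61]
```

```bash
python3 -m inch '[{"dx":0.0195,"dy":0.107,"dz":0,"rx":0,"ry":0,"rz":0.609},{"dx":0.0195,"dy":0.107,"dz":0,"rx":0,"ry":0,"rz":0.609},{"dx":0.0195,"dy":0.107,"dz":0,"rx":0,"ry":0,"rz":0.609},{"dx":0.0195,"dy":0.107,"dz":0,"rx":0,"ry":0,"rz":0.609},{"dx":0.0195,"dy":0.107,"dz":0,"rx":0,"ry":0,"rz":0.609}]';echo
python3 -m inch '[{"dx":0,"dy":0,"dz":0,"rx":0,"ry":0,"rz":0.15},{"dx":0,"dy":0,"dz":0,"rx":0,"ry":0,"rz":0.15}]';echo
python3 -c "
from h import *
import cv2
p,psi=door(0,0);go(p+[0,0,.06],psi)
a=optics.grab_frame('top')[90:290,300:500,::-1];b=optics.grab_frame('scene')[150:350,270:470,::-1]
f=lambda i:cv2.resize(i,(400,400),interpolation=cv2.INTER_CUBIC)
cv2.imwrite('pics/c1.png',np.hstack([f(a),f(b)]))"
```

```text
time: 2.7
tool_pos: [0.503, -0.218, 0.2484]
tool_rot: [-0.0, 0.991, -0.137, -0.0]
contact_force: [-0.4, 0.1, 0.6]
gripper_width: 1.001
grasp_force: 0.0

time: 2.9
tool_pos: [0.5029, -0.2176, 0.2487]
tool_rot: [0.0, 0.969, -0.246, 0.0]
contact_force: [0.3, 0.3, 0.1]
gripper_width: 1.006
grasp_force: 0.0

t 2.9 pos [ 0.5029 -0.2176  0.2487] d [0.0011 0.0031 0.1023] r [ 0.     -0.0001 -0.0393] F [0.3 0.3 0.1] w 1.006 gf 0.0 j [-0.54 -0.14  1.77 -0.    1.51  1.52]
```

View pics/c1.png

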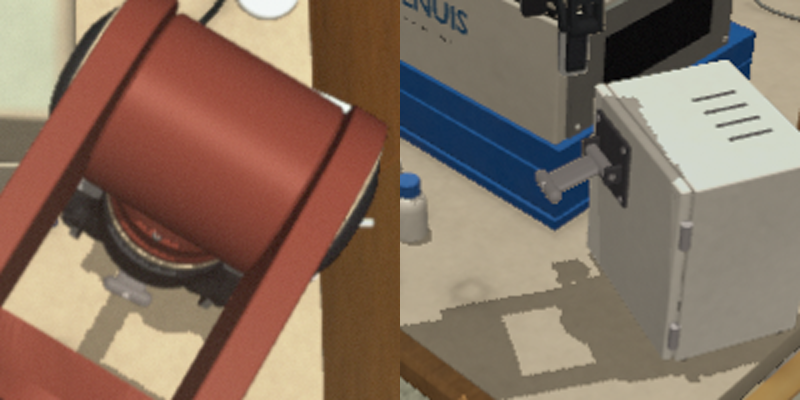

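The gripper hangs above the bar: in the right crop the finger is at about (575,50), with the bar at (548,182) below it. The path down is free.

```bash
python3 -m inch '[{"dx":0.001,"dy":0.003,"dz":0.06,"rx":0,"ry":0,"rz":-0.04},{"dx":0.001,"dy":0.003,"dz":0.1,"rx":0,"ry":0,"rz":-0.04},{"dx":0.001,"dy":0.003,"dz":0.11,"rx":0,"ry":0,"rz":-0.04},{"dx":0.001,"dy":0.003,"dz":0.12,"rx":0,"ry":0,"rz":-0.04},{"dx":0.001,"dy":0.003,"dz":0.12,"rx":0,"ry":0,"rz":-0.04}]';echo
python3 -m inch '[{"dx":0,"dy":0,"dz":0.02,"rx":0,"ry":0,"rz":0},{"dx":0,"dy":0,"dz":0.04,"rx":0,"ry":0,"rz":0},{"dx":0,"dy":0,"dz":0.058,"rx":0,"ry":0,"rz":0},{"dx":0,"dy":0,"dz":0.058,"rx":0,"ry":0,"rz":0},{"dx":0,"dy":0,"dz":0.058,"rx":0,"ry":0,"rz":0}]';echo
python3 -c "
from h import *
import cv2
p,psi=door(0,0);go(p,psi)
b=optics.grab_frame('scene')[170:320,270:470,::-1]
cv2.imwrite('pics/c2.png',cv2.resize(b,(800,600),interpolation=cv2.INTER_CUBIC))"
```

```text
time: 3.5
tool_pos: [0.5028, -0.2202, 0.1531]
tool_rot: [0.0, 0.977, -0.215, 0.0]
contact_force: [-0.5, 0.3, -0.2]
gripper_width: 0.999
grasp_force: 0.0

time: 4.0
tool_pos: [0.5021, -0.2198, 0.1054]
tool_rot: [-0.0, 0.977, -0.215, -0.001]
contact_force: [0.0, -0.1, -0.5]
gripper_width: 1.003
grasp_force: 0.0

t 4.0 pos [ 0.5021 -0.2198  0.1054] d [ 0.0007  0.0002 -0.0018] r [-0.0001  0.001   0.0036] F [ 0.  -0.1 -0.5] w 1.003 gf 0.0 j [-0.55 -0.02  1.9  -0.    1.26  1.46]
```

View pics/c2.png

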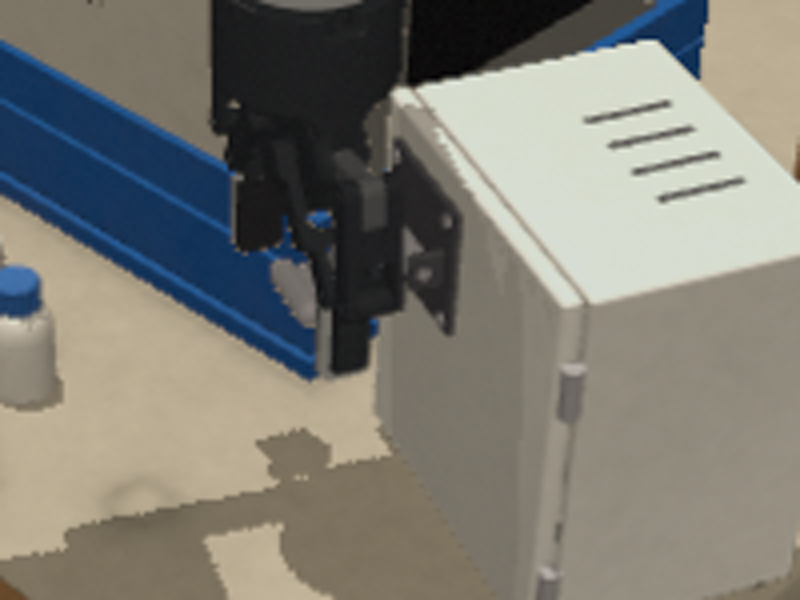

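The right finger is at about (345,310) and the left at (255,215). The bar's visible part is at (295,290), between them. I'll close in steps and watch the side force.

```bash
python3 -m inch '[{"dx":0,"dy":0,"dz":0,"rx":0,"ry":0,"rz":0},{"dx":0,"dy":0,"dz":0,"rx":0,"ry":0,"rz":0},{"dx":0,"dy":0,"dz":0,"rx":0,"ry":0,"rz":0},{"dx":0,"dy":0,"dz":0,"rx":0,"ry":0,"rz":0},{"dx":0,"dy":0,"dz":0,"rx":0,"ry":0,"rz":0}]' 0.08;echo
python3 -m inch '[{"dx":0,"dy":0,"dz":0,"rx":0,"ry":0,"rz":0},{"dx":0,"dy":0,"dz":0,"rx":0,"ry":0,"rz":0},{"dx":0,"dy":0,"dz":0,"rx":0,"ry":0,"rz":0}]' 0.0
```

```text
time: 4.55
tool_pos: [0.5025, -0.22, 0.1064]
tool_rot: [0.0, 0.977, -0.215, 0.0]
contact_force: [-0.3, 0.4, 0.0]
gripper_width: 0.54
grasp_force: 0.0

time: 4.85
tool_pos: [0.5025, -0.22, 0.1062]
tool_rot: [-0.0, 0.977, -0.215, -0.0]
contact_force: [-0.1, 0.3, -0.8]
gripper_width: 0.5
grasp_force: 0.0
```

Centred to within 1–2 mm so far. Now closing fully.

```bash
python3 -m inch '[{"dx":0,"dy":0,"dz":0,"rx":0,"ry":0,"rz":0},{"dx":0,"dy":0,"dz":0,"rx":0,"ry":0,"rz":0}]' -0.06;echo;python3 -m inch '[{"dx":0,"dy":0,"dz":0,"rx":0,"ry":0,"rz":0},{"dx":0,"dy":0,"dz":0,"rx":0,"ry":0,"rz":0},{"dx":0,"dy":0,"dz":0,"rx":0,"ry":0,"rz":0}]' -0.15
```

```text
time: 5.05
tool_pos: [0.5026, -0.2194, 0.1063]
tool_rot: [-0.001, 0.977, -0.215, -0.0]
contact_force: [-0.1, 3.0, 1.3]
gripper_width: 0.469
grasp_force: 1.6

time: 5.35
tool_pos: [0.5027, -0.2191, 0.1066]
tool_rot: [-0.001, 0.977, -0.215, -0.0]
contact_force: [-0.1, 6.1, 3.0]
gripper_width: 0.434
grasp_force: 35.2
```

```bash
python3 -m inch '[{"dx":0,"dy":-0.0015,"dz":0,"rx":0,"ry":0,"rz":0},{"dx":0,"dy":-0.0015,"dz":0,"rx":0,"ry":0,"rz":0},{"dx":0,"dy":-0.0015,"dz":0,"rx":0,"ry":0,"rz":0}]';echo;python3 -m inch '[{"dx":0,"dy":0,"dz":-0.0015,"rx":0,"ry":0,"rz":0},{"dx":0,"dy":0,"dz":-0.0025,"rx":0,"ry":0,"rz":0},{"dx":0,"dy":0,"dz":-0.0025,"rx":0,"ry":0,"rz":0}]'
```

```text
time: 5.65
tool_pos: [0.503, -0.219, 0.1066]
tool_rot: [0.0, 0.977, -0.215, -0.0]
contact_force: [-2.2, 1.8, 4.7]
gripper_width: 0.434
grasp_force: 35.2

time: 5.95
tool_pos: [0.5027, -0.2188, 0.1074]
tool_rot: [-0.0, 0.977, -0.215, -0.0]
contact_force: [0.4, 0.9, -2.7]
gripper_width: 0.433
grasp_force: 35.1
```

```bash
python3 -m inch '[{"dx":0,"dy":0,"dz":-0.0025,"rx":0,"ry":0,"rz":0},{"dx":-0.001,"dy":0,"dz":-0.005,"rx":0,"ry":0,"rz":0},{"dx":-0.001,"dy":0,"dz":-0.005,"rx":0,"ry":0,"rz":0}]';echo;python3 -m inch '[{"dx":0,"dy":0,"dz":-0.0025,"rx":0,"ry":0,"rz":0},{"dx":-0.001,"dy":0,"dz":-0.005,"rx":0,"ry":0,"rz":0},{"dx":-0.001,"dy":0,"dz":-0.005,"rx":0,"ry":0,"rz":0}]'
```

```text
time: 6.25
tool_pos: [0.5017, -0.2184, 0.1119]
tool_rot: [-0.0, 0.977, -0.215, -0.001]
contact_force: [-0.8, -0.7, -3.8]
gripper_width: 0.436
grasp_force: 35.1

time: 6.55
tool_pos: [0.5012, -0.2181, 0.1161]
tool_rot: [-0.0, 0.977, -0.215, -0.0]
contact_force: [-1.3, 0.9, -4.8]
gripper_width: 0.435
grasp_force: 35.1
```

```bash
python3 -m inch '[{"dx":0,"dy":0,"dz":-0.0013,"rx":0,"ry":0,"rz":0},{"dx":0,"dy":0,"dz":-0.0025,"rx":0,"ry":0,"rz":0},{"dx":0,"dy":0,"dz":-0.0025,"rx":0,"ry":0,"rz":0}]';echo;python3 -m inch '[{"dx":0,"dy":0,"dz":-0.0013,"rx":0,"ry":0,"rz":0},{"dx":0,"dy":0,"dz":-0.0013,"rx":0,"ry":0,"rz":0}]'
```

```text
time: 6.85
tool_pos: [0.5013, -0.2181, 0.1181]
tool_rot: [-0.0, 0.977, -0.215, -0.0]
contact_force: [-1.5, 1.3, -4.1]
gripper_width: 0.429
grasp_force: 35.0

time: 7.05
tool_pos: [0.5012, -0.2181, 0.1191]
tool_rot: [-0.0, 0.977, -0.215, -0.0]
contact_force: [-1.4, 0.9, -5.3]
gripper_width: 0.435
grasp_force: 35.0
```

```bash
python3 -m inch '[{"dx":0,"dy":0,"dz":-0.0013,"rx":0,"ry":0,"rz":0},{"dx":0,"dy":0,"dz":-0.0013,"rx":0,"ry":0,"rz":0}]'
```

```text
time: 7.25
tool_pos: [0.5014, -0.2182, 0.1204]
tool_rot: [-0.0, 0.977, -0.215, -0.0]
contact_force: [-1.9, 1.2, -4.1]
gripper_width: 0.44
grasp_force: 34.8
```

```bash
cat > chk.py <<'E'
# exit 1 when the upward-lift reaction exceeds the limit
import sys
from plant import state
s=state();f=s["contact_force"];print(s["time"].__round__(2),[round(v,4) for v in s["tool_pos"]],[round(v,1) for v in f],round(s["gripper_width"],3))
sys.exit(f[2]<float(sys.argv[1]) or abs(f[0])+abs(f[1])>8)
E
python3 -m inch '[{"dx":0,"dy":0,"dz":-0.001,"rx":0,"ry":0,"rz":0},{"dx":0,"dy":0,"dz":-0.001,"rx":0,"ry":0,"rz":0}]' >/dev/null; python3 chk.py -6.8 && python3 -m inch '[{"dx":0,"dy":0,"dz":-0.001,"rx":0,"ry":0,"rz":0},{"dx":0,"dy":0,"dz":-0.001,"rx":0,"ry":0,"rz":0}]' >/dev/null; python3 chk.py -6.8 && python3 -m inch '[{"dx":0,"dy":0,"dz":-0.001,"rx":0,"ry":0,"rz":0},{"dx":0,"dy":0,"dz":-0.001,"rx":0,"ry":0,"rz":0}]' >/dev/null; python3 chk.py -6.8 && python3 -m inch '[{"dx":0,"dy":0,"dz":-0.001,"rx":0,"ry":0,"rz":0},{"dx":0,"dy":0,"dz":-0.001,"rx":0,"ry":0,"rz":0}]' >/dev/null; python3 chk.py -6.8
```

```text
7.45 [np.float64(0.5014), np.float64(-0.2182), np.float64(0.1211)] [np.float64(-2.4), np.float64(1.0), np.float64(-5.6)] 0.434
7.45 [np.float64(0.5014), np.float64(-0.2182), np.float64(0.1211)] [np.float64(-2.4), np.float64(1.0), np.float64(-5.6)] 0.434
7.45 [np.float64(0.5014), np.float64(-0.2182), np.float64(0.1211)] [np.float64(-2.4), np.float64(1.0), np.float64(-5.6)] 0.434
7.45 [np.float64(0.5014), np.float64(-0.2182), np.float64(0.1211)] [np.float64(-2.4), np.float64(1.0), np.float64(-5.6)] 0.434False
False
False
False
```

```bash
sed -i 's/sys.exit(\(.*\))$/sys.exit(int(bool(\1)))/; s/\[round(v,4) for v in s\["tool_pos"\]\]/[float(round(v,4)) for v in s["tool_pos"]]/; s/\[round(v,1) for v in f\]/[float(round(v,1)) for v in f]/' chk.py
python3 -m inch '[{"dx":0,"dy":0,"dz":-0.001,"rx":0,"ry":0,"rz":0},{"dx":0,"dy":0,"dz":-0.001,"rx":0,"ry":0,"rz":0}]' >/dev/null; python3 chk.py -6.8 && python3 -m inch '[{"dx":0,"dy":0,"dz":-0.001,"rx":0,"ry":0,"rz":0},{"dx":0,"dy":0,"dz":-0.001,"rx":0,"ry":0,"rz":0}]' >/dev/null && python3 chk.py -6.8 && python3 -m inch '[{"dx":0,"dy":0,"dz":-0.001,"rx":0,"ry":0,"rz":0},{"dx":0,"dy":0,"dz":-0.001,"rx":0,"ry":0,"rz":0}]' >/dev/null && python3 chk.py -6.8 && python3 -m inch '[{"dx":0,"dy":0,"dz":-0.001,"rx":0,"ry":0,"rz":0},{"dx":0,"dy":0,"dz":-0.001,"rx":0,"ry":0,"rz":0}]' >/dev/null && python3 chk.py -6.8
```

```text
7.65 [0.5014, -0.2182, 0.1219] [-3.0, 0.1, -5.4] 0.435
7.85 [0.5017, -0.2183, 0.1229] [-1.7, 0.7, -5.2] 0.433
8.05 [0.5017, -0.2183, 0.1237] [-0.8, 0.9, -4.6] 0.432
8.25 [0.5018, -0.2184, 0.1246] [-0.3, 0.7, -5.3] 0.431
```

```bash
python3 -m inch '[{"dx":0,"dy":0,"dz":-0.001,"rx":0,"ry":0,"rz":0},{"dx":0,"dy":0,"dz":-0.001,"rx":0,"ry":0,"rz":0}]' >/dev/null; python3 chk.py -7 && python3 -m inch '[{"dx":0.0002,"dy":0,"dz":-0.001,"rx":0,"ry":0,"rz":0},{"dx":0.0002,"dy":0,"dz":-0.001,"rx":0,"ry":0,"rz":0}]' >/dev/null && python3 chk.py -7 && python3 -m inch '[{"dx":0.0002,"dy":0,"dz":-0.001,"rx":0,"ry":0,"rz":0},{"dx":0.0002,"dy":0,"dz":-0.001,"rx":0,"ry":0,"rz":0}]' >/dev/null && python3 chk.py -7 && python3 -m inch '[{"dx":0.0002,"dy":0,"dz":-0.001,"rx":0,"ry":0,"rz":0},{"dx":0.0002,"dy":0,"dz":-0.001,"rx":0,"ry":0,"rz":0}]' >/dev/null && python3 chk.py -7 && python3 -m inch '[{"dx":0.0002,"dy":0,"dz":-0.001,"rx":0,"ry":0,"rz":0},{"dx":0.0002,"dy":0,"dz":-0.001,"rx":0,"ry":0,"rz":0}]' >/dev/null && python3 chk.py -7 && python3 -m inch '[{"dx":0.0002,"dy":0,"dz":-0.001,"rx":0,"ry":0,"rz":0},{"dx":0.0002,"dy":0,"dz":-0.001,"rx":0,"ry":0,"rz":0}]' >/dev/null && python3 chk.py -7
```

```text
8.45 [0.5019, -0.2184, 0.1255] [0.2, -0.2, -4.9] 0.432
8.65 [0.5019, -0.2184, 0.1261] [1.0, 0.2, -4.2] 0.432
8.85 [0.5019, -0.2185, 0.1268] [1.2, 0.1, -5.3] 0.437
9.05 [0.502, -0.2185, 0.1276] [0.2, -0.0, -5.2] 0.432
9.25 [0.502, -0.2185, 0.1283] [-0.4, -0.7, -5.6] 0.435
9.45 [0.5021, -0.2186, 0.129] [-0.5, 0.0, -6.0] 0.436
```

```bash
python3 -m inch '[{"dx":0.0002,"dy":0,"dz":-0.001,"rx":0,"ry":0,"rz":0},{"dx":0.0002,"dy":0,"dz":-0.001,"rx":0,"ry":0,"rz":0}]' >/dev/null; python3 chk.py -7.5 && python3 -m inch '[{"dx":0.0003,"dy":0,"dz":-0.001,"rx":0,"ry":0,"rz":0},{"dx":0.0003,"dy":0,"dz":-0.001,"rx":0,"ry":0,"rz":0}]' >/dev/null && python3 chk.py -7.5 && python3 -m inch '[{"dx":0.0003,"dy":0,"dz":-0.001,"rx":0,"ry":0,"rz":0},{"dx":0.0003,"dy":0,"dz":-0.001,"rx":0,"ry":0,"rz":0}]' >/dev/null && python3 chk.py -7.5 && python3 -m inch '[{"dx":0.0003,"dy":0,"dz":-0.001,"rx":0,"ry":0,"rz":0},{"dx":0.0003,"dy":0,"dz":-0.001,"rx":0,"ry":0,"rz":0}]' >/dev/null && python3 chk.py -7.5 && python3 -m inch '[{"dx":0.0003,"dy":0,"dz":-0.001,"rx":0,"ry":0,"rz":0},{"dx":0.0003,"dy":0,"dz":-0.001,"rx":0,"ry":0,"rz":0}]' >/dev/null && python3 chk.py -7.5 && python3 -m inch '[{"dx":0.0003,"dy":0,"dz":-0.001,"rx":0,"ry":0,"rz":0},{"dx":0.0003,"dy":0,"dz":-0.001,"rx":0,"ry":0,"rz":0}]' >/dev/null && python3 chk.py -7.5
```

```text
9.65 [0.5022, -0.2186, 0.1296] [0.4, -1.2, -7.4] 0.432
9.85 [0.5022, -0.2186, 0.13] [0.2, -2.0, -8.8] 0.431
```

```bash
python3 -m inch '[{"dx":0,"dy":0,"dz":-0.0006,"rx":0,"ry":0,"rz":0},{"dx":0,"dy":0,"dz":-0.0006,"rx":0,"ry":0,"rz":0}]' >/dev/null; python3 chk.py -7.5
python3 - <<'E'
from h import *
s=state();z=s["tool_pos"][2]
for th in (0,.03,.06,.1,.15):
    p,psi=door(th,.5);p0,_=door(0,.5);d=p-p0
    w=np.array(s["tool_rot"]);R=Ro.from_quat([*w[1:],w[0]]);print(th,(R.inv().apply(d)/.8).round(4),-th/1.5)
E
```

```text
10.05 [0.5022, -0.2186, 0.1304] [0.3, -1.9, -11.9] 0.435
0 [0. 0. 0.] 0.0
0.03 [-0.0044  0.0025  0.    ] -0.02
0.06 [-0.0087  0.0051  0.    ] -0.04
0.1 [-0.0144  0.0088  0.    ] -0.06666666666666667
0.15 [-0.0212  0.0137  0.    ] -0.09999999999999999
```

Force jumped to −11.9 N, so that is the stop. I'll back off about 2 mm, within the pawl's 5.8 mm margin, then pull very gently.

```bash
python3 -m inch '[{"dx":0,"dy":0,"dz":0.0025,"rx":0,"ry":0,"rz":0},{"dx":0,"dy":0,"dz":0.0025,"rx":0,"ry":0,"rz":0}]' >/dev/null; python3 chk.py -9;
python3 -m inch '[{"dx":-0.001,"dy":0.0006,"dz":0,"rx":0,"ry":0,"rz":-0.005},{"dx":-0.0022,"dy":0.0012,"dz":0,"rx":0,"ry":0,"rz":-0.01},{"dx":-0.0022,"dy":0.0012,"dz":0,"rx":0,"ry":0,"rz":-0.01}]' >/dev/null; python3 chk.py -9 &&
python3 -m inch '[{"dx":-0.001,"dy":0.0006,"dz":0,"rx":0,"ry":0,"rz":-0.005},{"dx":-0.0022,"dy":0.0012,"dz":0,"rx":0,"ry":0,"rz":-0.01},{"dx":-0.0022,"dy":0.0012,"dz":0,"rx":0,"ry":0,"rz":-0.01}]' >/dev/null; python3 chk.py -9
```

```text
10.25 [0.5024, -0.2186, 0.1295] [-2.2, 0.3, -6.9] 0.431
10.55 [0.5009, -0.2188, 0.1297] [-0.3, 0.4, -5.9] 0.436
10.85 [0.4986, -0.219, 0.1294] [-0.1, 0.5, -5.1] 0.434
```

The door follows with no resistance. Now for the swing: the rows are constant in the tool frame, because the tool turns with the door.

```bash
python3 -m inch '[{"dx":-0.0073,"dy":0.0042,"dz":0,"rx":0,"ry":0,"rz":-0.0333},{"dx":-0.0143,"dy":0.0088,"dz":0,"rx":0,"ry":0,"rz":-0.0667},{"dx":-0.0143,"dy":0.0088,"dz":0,"rx":0,"ry":0,"rz":-0.0667}]' >/dev/null; python3 chk.py -9 &&
python3 -m inch '[{"dx":-0.0073,"dy":0.0042,"dz":0,"rx":0,"ry":0,"rz":-0.0333},{"dx":-0.0143,"dy":0.0088,"dz":0,"rx":0,"ry":0,"rz":-0.0667},{"dx":-0.0211,"dy":0.0138,"dz":0,"rx":0,"ry":0,"rz":-0.1},{"dx":-0.0277,"dy":0.0191,"dz":0,"rx":0,"ry":0,"rz":-0.1333},{"dx":-0.034,"dy":0.0247,"dz":0,"rx":0,"ry":0,"rz":-0.1667}]' >/dev/null; python3 chk.py -9; python3 -c "
from h import *
p,psi=door(.4,.5);go(p,psi)"
```

```text
11.15 [0.4848, -0.2209, 0.1291] [-0.9, 2.0, -5.6] 0.433
11.65 [0.4533, -0.2313, 0.1291] [-1.0, 2.9, -4.6] 0.43
t 11.65 pos [ 0.4533 -0.2313  0.1291] d [-0.0042  0.0031 -0.0018] r [-0.0007  0.0003 -0.0089] F [-1.   2.9 -4.6] w 0.43 gf 34.5 j [-0.62 -0.14  1.98  0.    1.31  1.  ]
```

```bash
python3 -m inch '[{"dx":-0.0073,"dy":0.0042,"dz":0,"rx":0,"ry":0,"rz":-0.0333},{"dx":-0.0143,"dy":0.0088,"dz":0,"rx":0,"ry":0,"rz":-0.0667},{"dx":-0.0211,"dy":0.0138,"dz":0,"rx":0,"ry":0,"rz":-0.1},{"dx":-0.0277,"dy":0.0191,"dz":0,"rx":0,"ry":0,"rz":-0.1333},{"dx":-0.034,"dy":0.0247,"dz":0,"rx":0,"ry":0,"rz":-0.1667}]' >/dev/null; python3 chk.py -9 &&
python3 -m inch '[{"dx":-0.0073,"dy":0.0042,"dz":0,"rx":0,"ry":0,"rz":-0.0333},{"dx":-0.0143,"dy":0.0088,"dz":0,"rx":0,"ry":0,"rz":-0.0667},{"dx":-0.0211,"dy":0.0138,"dz":0,"rx":0,"ry":0,"rz":-0.1},{"dx":-0.0277,"dy":0.0191,"dz":0,"rx":0,"ry":0,"rz":-0.1333},{"dx":-0.034,"dy":0.0247,"dz":0,"rx":0,"ry":0,"rz":-0.1667}]' >/dev/null && python3 chk.py -9; python3 -c "
from h import *
p,psi=door(1,.5);go(p,psi)"
```

```text
12.15 [0.4247, -0.2496, 0.1289] [-1.1, 3.6, -4.7] 0.43
12.65 [0.4017, -0.2743, 0.1288] [-1.5, 3.3, -5.4] 0.433
t 12.65 pos [ 0.4017 -0.2743  0.1288] d [-0.0184  0.0112 -0.0022] r [-0.0015  0.0008 -0.0752] F [-1.5  3.3 -5.4] w 0.433 gf 34.5 j [-0.75 -0.2   2.03 -0.    1.32  0.37]
```

```bash
python3 -m inch '[{"dx":-0.0073,"dy":0.0042,"dz":0,"rx":0,"ry":0,"rz":-0.0333},{"dx":-0.0143,"dy":0.0088,"dz":0,"rx":0,"ry":0,"rz":-0.0667},{"dx":-0.0211,"dy":0.0138,"dz":0,"rx":0,"ry":0,"rz":-0.1},{"dx":-0.0277,"dy":0.0191,"dz":0,"rx":0,"ry":0,"rz":-0.1333},{"dx":-0.034,"dy":0.0247,"dz":0,"rx":0,"ry":0,"rz":-0.1667}]' >/dev/null; python3 chk.py -9 &&
python3 -m inch '[{"dx":-0.0073,"dy":0.0042,"dz":0,"rx":0,"ry":0,"rz":-0.0333},{"dx":-0.0143,"dy":0.0088,"dz":0,"rx":0,"ry":0,"rz":-0.0667},{"dx":-0.0211,"dy":0.0138,"dz":0,"rx":0,"ry":0,"rz":-0.1},{"dx":-0.0277,"dy":0.0191,"dz":0,"rx":0,"ry":0,"rz":-0.1333},{"dx":-0.034,"dy":0.0247,"dz":0,"rx":0,"ry":0,"rz":-0.1667}]' >/dev/null && python3 chk.py -9 && 
python3 -m inch '[{"dx":-0.0073,"dy":0.0042,"dz":0,"rx":0,"ry":0,"rz":-0.0333},{"dx":-0.0143,"dy":0.0088,"dz":0,"rx":0,"ry":0,"rz":-0.0667},{"dx":-0.0211,"dy":0.0138,"dz":0,"rx":0,"ry":0,"rz":-0.1},{"dx":-0.0211,"dy":0.0138,"dz":0,"rx":0,"ry":0,"rz":-0.1}]' >/dev/null && python3 chk.py -9 ; python3 -c "
from h import *
p,psi=door(1.5,.5);go(p,psi)"
```

```text
13.15 [0.3856, -0.3041, 0.1287] [-2.2, 3.4, -5.5] 0.433
13.65 [0.3775, -0.3369, 0.1287] [-2.7, 2.1, -4.7] 0.433
14.05 [0.3767, -0.3576, 0.1289] [-2.8, 2.3, -3.7] 0.434
t 14.05 pos [ 0.3767 -0.3576  0.1289] d [ 0.004  -0.0038 -0.0021] r [-0.0014  0.0009  0.0236] F [-2.8  2.3 -3.7] w 0.434 gf 34.4 j [-0.9  -0.11  1.95 -0.    1.31 -0.43]
```

```bash
python3 -m inch '[{"dx":-0.003,"dy":0,"dz":0.006,"rx":0,"ry":0,"rz":0},{"dx":-0.004,"dy":0,"dz":0.012,"rx":0,"ry":0,"rz":0},{"dx":-0.003,"dy":0,"dz":0.018,"rx":0,"ry":0,"rz":0},{"dx":-0.001,"dy":0,"dz":0.025,"rx":0,"ry":0,"rz":0},{"dx":-0.001,"dy":0,"dz":0.025,"rx":0,"ry":0,"rz":0}]' >/dev/null; python3 chk.py -9
python3 -m inch '[{"dx":0,"dy":0,"dz":0,"rx":0,"ry":0,"rz":0},{"dx":0,"dy":0,"dz":0,"rx":0,"ry":0,"rz":0},{"dx":0,"dy":0,"dz":0,"rx":0,"ry":0,"rz":0},{"dx":0,"dy":0,"dz":0,"rx":0,"ry":0,"rz":0},{"dx":0,"dy":0,"dz":0,"rx":0,"ry":0,"rz":0}]' 0.6 >/dev/null; python3 chk.py -9
python3 -m inch '[{"dx":0,"dy":0,"dz":-0.03,"rx":0,"ry":0,"rz":0},{"dx":0,"dy":0,"dz":-0.06,"rx":0,"ry":0,"rz":0},{"dx":0,"dy":0,"dz":-0.1,"rx":0,"ry":0,"rz":0},{"dx":0,"dy":0,"dz":-0.15,"rx":0,"ry":0,"rz":0},{"dx":0,"dy":0,"dz":-0.18,"rx":0,"ry":0,"rz":0}]' >/dev/null; python3 chk.py -9
python3 -m inch '[{"dx":0,"dy":0,"dz":0,"rx":0,"ry":0,"rz":0},{"dx":0,"dy":0,"dz":0,"rx":0,"ry":0,"rz":0}]' >/dev/null; python3 chk.py -9
python3 -c "
from h import *
import cv2
cv2.imwrite('pics/end.png',optics.grab_frame('scene')[:,:,::-1])"
```

```text
14.55 [0.3773, -0.3592, 0.1102] [-2.8, -1.6, -0.2] 0.435
15.05 [0.3772, -0.3579, 0.1093] [0.2, -1.0, -0.0] 0.8
15.55 [0.3777, -0.3585, 0.2567] [0.0, -0.2, 0.5] 0.796
15.75 [0.3771, -0.3579, 0.2532] [1.1, 0.4, -0.3] 0.801
```

View pics/end.png

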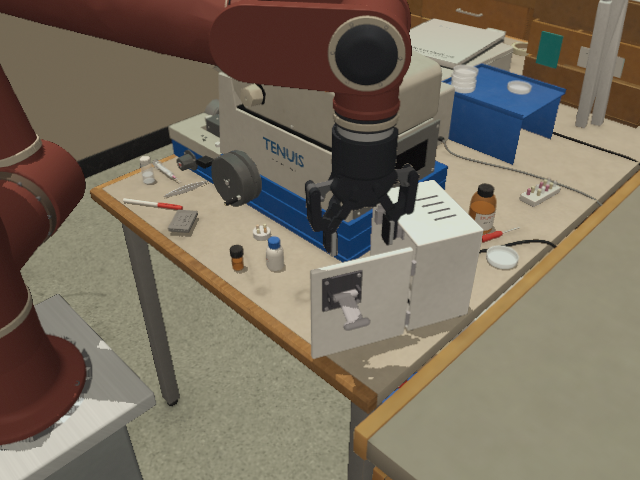

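The door stands square to the front: its free edge is at (312,310) and its hinge edge at (410,290). The gripper is clear above it, and the vial (237,258), bottle (275,255) and puck (262,232) have not moved. I'll hand it in.

```bash
python3 -c "
from plant import ticket
print(ticket.job_done())"
```

```text
the job is handed in; nothing more can be done
None
```

I lifted the paddle gently to its stop, swung the door open to about 1.5 rad and released it; the gripper is clear, the vial, bottle and puck are where they stood, and the job is handed in (no verdict was shown).

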